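Square up a carving panel in the bench jig

TASK

Get the wooden panel ready for carving. First push it away from the robot until its long side lies flush along the jig's back rail; then push the jig's sliding jaw to the left until the panel sits snugly between the jaw and the end stop, still flush with the rail. Never pick the panel up, and leave the other things where they are.

Things in the scene. Friction and masses are not known exactly. Their poses are not given: they have to be found in the camera images.
- jig: Carving jig with a grey board, fixed to the bench; place and yaw differ between runs. Board 270 (x) x 470 (y) x 18 thick. Origin: centre of the board's underside, on the bench top; z up, +x away from the robot to the back rail, +y left to the end stop. Work lies on the board's top, 18 above the origin.
- rail_face (a point): Back rail: dark batten along jig y at the board's far side, as long as the board, 22 high above it. This point: middle of its face towards the work, 11 above the board, at jig x = +90, y = 0. Axes as the jig's.
- stop_face (a point): End stop: short dark batten at the left, from jig x = +15 to the rail, 22 high. This point: middle of its face towards the work, 11 above the board, at jig x = +52, y = +170. Axes as the jig's.
- panel: Carving panel: flat pale wooden blank, 70 (x) x 120 (y) x 24 thick, about 0.12 kg, shallow flower pattern on top. Loose on the board, askew up to 0.4 rad, between jaw and end stop, short of the rail. Origin: centre of its underside; z up. Its 120 side goes along the rail: flush with it, origin at jig x = +55; against the end stop, jig y = +110.
- jaw (a joint): Sliding jaw: wooden block 60 (jig x +25 to +85) x 30 (y) x 30 high on the board; black knob on top, to 51 above the board. Slides along jig y in a slot, about 3 N friction, stays where left. m: 0 = fully right (clamping face at jig y = -150, outer face -180), grows to the left, travel 0.23. Starts at 0 to 0.05. Bears at 0.20 on a panel that is against the end stop.
- jaw_back (a point): Centre of the jaw's outer (right-hand, jig -y) face, where it is pushed; 15 above the board. Axes as the jig's.
- disc: Round wooden disc blank, 56 dia x 20, loose on the jig board at its near left corner. Bystander. Origin: centre of its underside.
- stone: Sharpening stone on a dark wooden base, 45 x 70 x 20, loose on the jig board at its near right corner. Bystander. Origin: centre of its underside.
- gouge_wide: Gouge with a wooden handle, about 195 long x 26 x 26, lying on the bench beside the jig. Bystander. Origin: centre of its underside.
- gouge_thin: Slimmer gouge, about 205 long x 26 x 26, lying on the bench beside the jig. Bystander. Origin: centre of its underside.
- mallet: Turned wooden mallet standing upright, 80 dia x 200 high. Bystander. Origin: centre of its underside.
- oil: Closed oil jar, 60 dia x 100 high. Bystander. Origin: centre of its underside.
- mug: Mug, 76 dia x 85 high. Bystander. Origin: centre of its underside.
Things that resemble listed ones, but are neither listed nor needed, are in the scene too. What is shaped like the panel but turquoise or yellow is not meant.

How it is judged:
By the outcome, as a careful person would: the job done as asked, in the order asked, and still so for the second after the job is handed in, with the robot touching nothing.
It also fails if it takes over 50 s, if anything falls off the work surface, if the arm or the gripper's body presses on something with over 40 N, if the wrist force passes 120 N, or if a joint passes its speed limit or range.

ROBOT

A 6-joint arm with a two-finger parallel gripper is mounted at the origin on the work surface. World frame = base frame: x ahead of the robot, y to its left, z up, the work surface at z = 0. Lengths are in m, angles in rad, forces in N, time in s.
With the tool pointing down it reaches from about 0.325 to 0.775 m from the base axis. Payload 9.3 kg.
Tool frame: the origin (TCP) lies between the finger pads; the fingertips stand 19 mm ahead of it and the grasp point (between the pads) is the TCP; z points along the fingers, x is the direction in which the jaws open and shut, and the axes are right-handed (so a half turn about z gives the same grasp; the last joint's range is limited). The gripper opens to 85 mm and grips with 20 to 120 N. Pads are 22 mm wide; open, the fingers measure 114 mm over their backs; the gripper's body (76 mm by 85 mm) begins 54 mm behind the grasp point. The pads swing forward as they close: fully open they stand 13 mm farther back than shut.
Start: joints at [-1.393, 0.259, 0.021, 1.334, 0, 1.418], TCP at [0.179, -0.52, 0.25] pointing down, gripper open.
Joint ranges: [-3.04, 3.04], [-0.91, 1.82], [-1.04, 1.36], [-1.92, 1.95], [-1.52, 1.45], [-3.14, 3.14]. Speed limits (rad/s): [2.22, 2.22, 2.79, 3.14, 3.14, 3.14].

INTERFACE

Orientations are given as a unit quaternion [w, x, y, z].
In Python, from rig import robot gives the robot as it stands.
- The arm moves only by the tool drive_tool, never from a script. Its argument "steps" is a list of rows, each a list of 6 numbers: the shift along the tool's x, y, z in m, then the turn, a rotation vector about the tool's x, y, z in degrees. A call has 1 to 12 rows; each row is the pose to reach, as a shift and turn from the pose commanded when the call began, along the tool's axes at that moment; what a row does not reach only later rows make up. A row lasts 1/8 s, in which the tool goes at most 62.5 mm and 10.7 degrees, less where a joint would pass 70% of its speed; a pose out of reach is approached as far as the arm can. A call with a gripper value outside its range is refused whole. "hand" is the gripper's target within -1 to 1 (fully open at 1, half-way at 0, shut at -1), set as the call begins (left out, the last holds). The fingers move at their own pace and stop on an object; "newtons" is the grip in N (left out, the last holds). Time passes only in rows, so rows that repeat a pose let the fingers close. It gives the time, the measured TCP pose, the force and the opening at its end, in the units of the state.
- robot.read_state(): the state, without advancing time (a new reading comes with each control period).
- robot.grab_frame(name): name is "scene" or "side" or "wrist"; returns a dict with "img" (384x512x3 uint8, blue, green, red), "intrinsics" (3x3 intrinsics, pixels), "R" (3x3) and "t" (3): a world point X has camera coordinates R X + t; the wrist camera has in their place "tool_from_camera" (4x4, takes a point from camera to tool coordinates, whose origin is the TCP and whose axes are the tool frame's). Camera axes: x right, y down, z forward; pixel columns grow to the right and rows downward; lengths in m; the calibration is good to about 2 mm. A picture is of the moment at which its call begins: read the wrist's pose just before it. There is no depth.
- robot.close_job(): hands the job in, once; it reports no verdict.
The state is a dict: "clock": time; "qpos": joint angles; "joint_vel": joint speeds; "joint_efforts": joint torques, N m; "tcp_pos": TCP position; "eef_rot": TCP orientation; "ft_force": force on the tool from outside, world axes, zero at the start; "torque": the same for the moment, N m; "gripper_width": opening from 0.0 (shut) to 1.0 (fully open).
Only numpy, scipy, OpenCV 4.12 (cv2) and the standard library are available. Lean on these libraries where they do the work, as an engineer would, in place of code of your own. Each camera call takes 0.05 s, during which the arm holds its last target. There are 200 camera calls.

## Working session

There is one attempt and no reset: what is moved stays moved. The work goes in short steps, Python scripts to look and compute and a tool call to move; the robot and the scene stay as the last step left them, time stands still between calls to the robot, and variables do not carry over. Pictures are saved under pics/ and viewed, about 8 in all and at most 12, crops included, and the job is handed in when it is done.

Besides the shell and the picture viewer there is one more tool, called after ">>>" by a JSON object that holds its "method" and its "body". drive_tool: Moves the arm, as the interface text tells. Its arguments: {"type":"object","properties":{"steps":{"type":"array"},"hand":{"type":"number"},"newtons":{"type":"number"}},"required":["steps"]}

```bash
mkdir -p pics; ls; cat > h.py <<'E'
import numpy as np, cv2
from rig import robot
from scipy.spatial.transform import Rotation as Ro
def grab(n,fn=None):
    s=robot.read_state(); f=robot.grab_frame(n)
    K=np.array(f["intrinsics"])
    if n=="wrist":
        T=np.array(f["tool_from_camera"]); q=s["eef_rot"]
        W=np.eye(4); W[:3,:3]=Ro.from_quat(q,scalar_first=True).as_matrix(); W[:3,3]=s["tcp_pos"]
        M=np.linalg.inv(W@T); R,t=M[:3,:3],M[:3,3]
    else: R,t=np.array(f["R"]),np.array(f["t"])
    if fn: cv2.imwrite("pics/"+fn+".png",f["img"]); np.savez("pics/"+fn,K=K,R=R,t=t)
    return f["img"],K,R,t
def px2w(fn,uv,z):
    c=np.load("pics/"+fn+".npz"); uv=np.atleast_2d(uv).astype(float)
    d=(np.linalg.inv(c["K"])@np.c_[uv,np.ones(len(uv))].T).T@c["R"]; o=-c["R"].T@c["t"]
    return o+d*((z-o[2])/d[:,2])[:,None]
def w2px(fn,X):
    c=np.load("pics/"+fn+".npz"); p=(c["K"]@(c["R"]@np.atleast_2d(X).T+c["t"][:,None])).T
    return p[:,:2]/p[:,2:]
E
python3 - <<'E'
from h import *
a=grab("scene","a")[0]; b=grab("side","b")[0]
cv2.imwrite("pics/a2.png",cv2.resize(a,(800,600),interpolation=cv2.INTER_CUBIC))
cv2.imwrite("pics/b2.png",cv2.resize(b,(800,600),interpolation=cv2.INTER_CUBIC))
s=robot.read_state(); print(s["eef_rot"],s["tcp_pos"],s["clock"],s["gripper_width"])
E
```

```text
pics
[-4.01893501e-04  8.13884135e-01 -5.81026918e-01 -4.18383005e-04] [ 0.17860236 -0.51995022  0.24975104] 0.1 1.0010732994510292
```

View pics/a2.png

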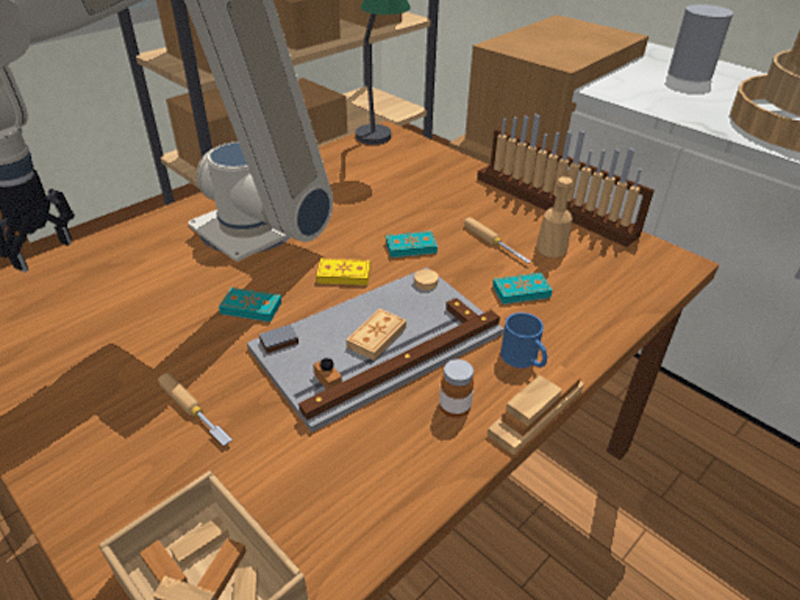

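View pics/b2.png

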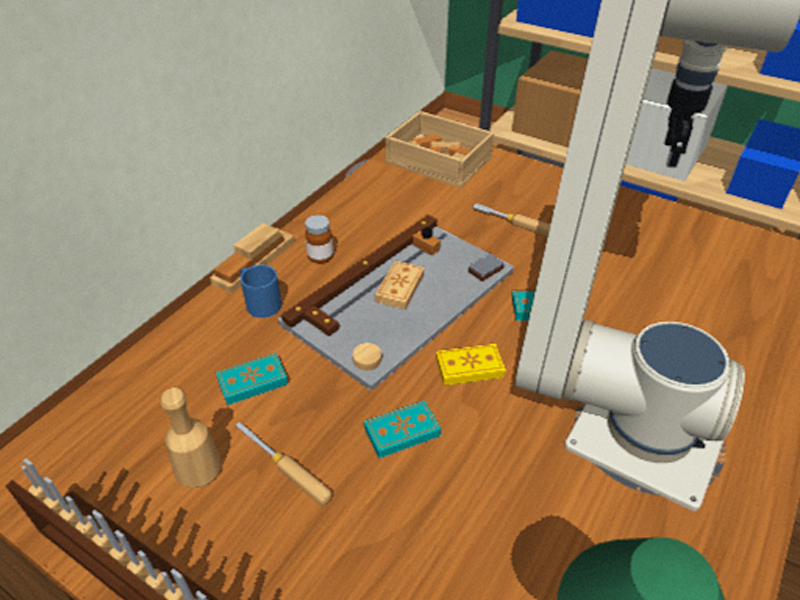

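Panel at scene (377,333), jaw at (327,372), jig board corners about (250,347), (312,425), (500,325), (430,270). The arm isn't over the jig. Enlarging both.

```bash
python3 - <<'E'
import cv2
a=cv2.imread("pics/a.png")[165:285,155:325]; b=cv2.imread("pics/b.png")[135:250,175:335]
cv2.imwrite("pics/ac.png",cv2.resize(a,None,fx=4.7,fy=4.7,interpolation=cv2.INTER_CUBIC))
cv2.imwrite("pics/bc.png",cv2.resize(b,None,fx=5,fy=5,interpolation=cv2.INTER_CUBIC))
E
```

```text
(no output)
```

View pics/ac.png

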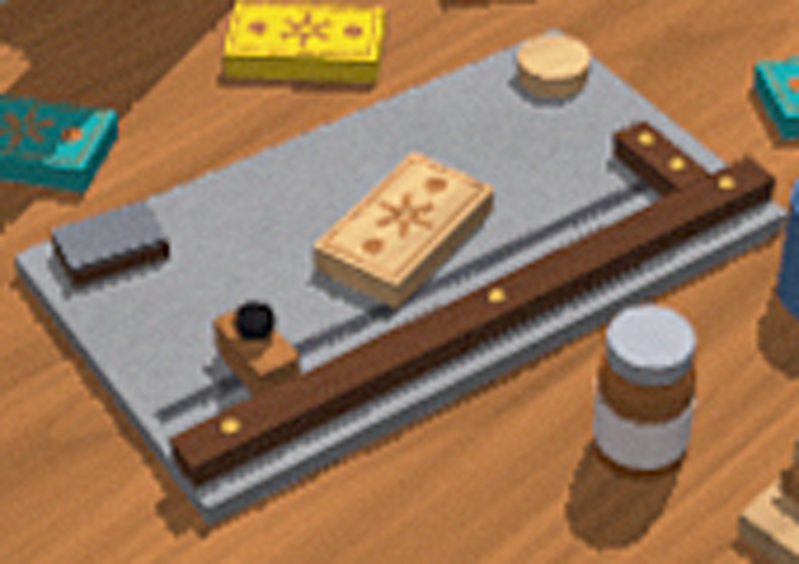

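View pics/bc.png

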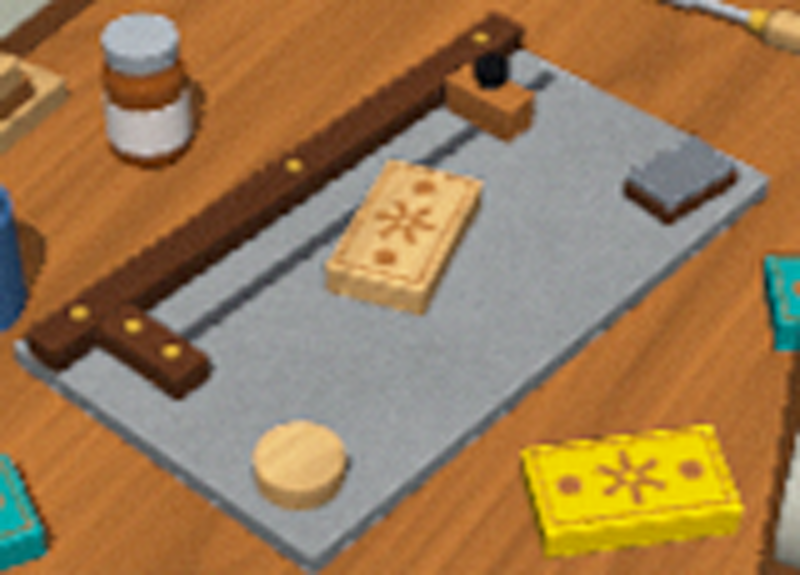

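```bash
cat > fit.py <<'E'
from h import *
from scipy.optimize import least_squares
A=lambda p:np.array(p)/4.7+[155,165]-0.4
B=lambda p:np.array(p)/5+[175,135]-0.4
def w(p,L): # p=x,y,yaw
    L=np.array(L,float);c,s=np.cos(p[2]),np.sin(p[2])
    return np.c_[p[0]+c*L[:,0]-s*L[:,1],p[1]+s*L[:,0]+c*L[:,1],L[:,2]]
def fit(ma,mb,La,Lb,x0):
    f=lambda p:np.r_[(w2px("a",w(p,La))-A(ma)).ravel(),(w2px("b",w(p,Lb))-B(mb)).ravel()]
    r=least_squares(f,x0,loss="soft_l1"); print(np.round(r.x,4),np.round(f(r.x),1)); return r.x
E
python3 - <<'E'
from fit import *
z=.018
L=[(-.135,-.235,z),(.135,-.235,z),(.135,.235,z),(-.135,.235,z)]
a=[(15,257),(208,508),(788,213),(555,30)]
b=[(768,183),(525,50),(20,343),(313,562)]
J=fit(a,b,L,L,[.5,0,0])
z=.042
L=[(-.035,.06,z),(.035,.06,z),(.035,-.06,z),(-.035,-.06,z)]
P=fit([(417,153),(493,190),(393,290),(317,243)],[(424,297),(330,275),(395,160),(484,182)],L,L,[J[0],J[1],J[2]])
c,s=np.cos(J[2]),np.sin(J[2]);R=np.array([[c,-s],[s,c]])
print("panel in jig",R.T@(P[:2]-J[:2]),P[2]-J[2])
# jaw: project onto jig for several s
k=lambda q:w(J,[q])
# knob top px 
for f,uv in(("a",A((255,305))),("b",B((492,57)))):
    X=px2w(f,uv,.069)[0]; print("knob",R.T@(X[:2]-J[:2]))
for f,uv in(("a",A([(218,318),(296,352)])),("b",B([(535,100),(513,118)]))):
    X=px2w(f,uv,.048); print("jaw",(X[:,:2]-J[:2])@R)
for f,uv in(("a",A([(545,65)])),("b",B([(300,450)]))):
    X=px2w(f,uv,.038); print("disc",(X[:,:2]-J[:2])@R)
for f,uv in(("a",A([(110,228)])),("b",B([(682,170)]))):
    X=px2w(f,uv,.038); print("stone",(X[:,:2]-J[:2])@R)
E
```

```text
[ 0.5644 -0.0615 -0.1642] [-0.7 -0.9 -0.7 -0.2 -0.3 -0.3  0.2 -0.8  0.7 -1.1 -9.  -4.7 -1.8  0.5
 -0.4 -0.3]
[ 0.5692 -0.0681  0.1951] [-0.9 -0.8  0.2 -0.8  0.1 -1.4 -1.6 -0.1 -0.3 -0.8 -1.3 -1.7 -0.9 -0.3
  0.2  0. ]
panel in jig [ 0.00580759 -0.00568146] 0.3592847170790522
knob [ 0.05013343 -0.14750649]
knob [ 0.06003649 -0.15845835]
jaw [[ 0.02778291 -0.16309746]
 [ 0.08182601 -0.13769304]]
jaw [[ 0.02194139 -0.16180146]
 [ 0.02043218 -0.13546065]]
disc [[-0.07847105  0.18028815]]
disc [[-0.08222434  0.18869776]]
stone [[-0.09875782 -0.17646275]]
stone [[-0.0961447  -0.17896598]]
```

```bash
cat > go.py <<'E'
from h import *
J=np.array([.5644,-.0615,-.1642])
c,s=np.cos(J[2]),np.sin(J[2]);R2=np.array([[c,-s],[s,c]])
def go(jx,jy,z):
    st=robot.read_state(); Rt=Ro.from_quat(st["eef_rot"],scalar_first=True)
    p=J[:2]+R2@[jx,jy]; x=np.r_[R2@[0,1],0]; zz=np.array([0,0,-1.]); G=Ro.from_matrix(np.c_[x,np.cross(zz,x),zz])
    d=Rt.inv().apply(np.r_[p,z]-st["tcp_pos"]); rv=(Rt.inv()*G).as_rotvec(degrees=True)
    print("row",np.round(d,4),np.round(rv,2),"now jig",np.round(R2.T@(np.array(st["tcp_pos"][:2])-J[:2]),4),round(st["tcp_pos"][2],4),"F",np.round(st["ft_force"],1),"t",st["clock"],np.round(st["gripper_width"],2))
E
python3 -c "
from go import *
go(-.09,-.006,.15)"
```

```text
row [-0.3456 -0.4317  0.1002] [-9.0000e-02  1.0000e-02 -1.5164e+02] now jig [-0.3057 -0.5153] 0.2498 F [-1.  -0.1 -1. ] t 0.1 1.0
```

>>> {"method": "drive_tool", "body": {"steps": [[-0.3456,-0.4317,0.06,0,0,-151.6],[-0.3456,-0.4317,0.06,0,0,-151.6],[-0.3456,-0.4317,0.06,0,0,-151.6],[-0.3456,-0.4317,0.06,0,0,-151.6],[-0.3456,-0.4317,0.06,0,0,-151.6],[-0.3456,-0.4317,0.06,0,0,-151.6],[-0.3456,-0.4317,0.06,0,0,-151.6],[-0.3456,-0.4317,0.06,0,0,-151.6],[-0.3456,-0.4317,0.06,0,0,-151.6],[-0.3456,-0.4317,0.06,0,0,-151.6],[-0.3456,-0.4317,0.06,0,0,-151.6],[-0.3456,-0.4317,0.06,0,0,-151.6]], "hand": 0.3}}

```text
clock: 1.6
tcp_pos: [0.4746, -0.0527, 0.1899]
eef_rot: [-0.0, 0.873, 0.487, -0.0]
ft_force: [-0.6, -1.9, 0.2]
gripper_width: 0.651
```

```bash
python3 -c "
from go import *
go(-.09,-.006,.15)"
```

```text
row [0.     0.0001 0.0399] [-5.000e-02  1.000e-02 -2.232e+01] now jig [-0.0901 -0.006 ] 0.1899 F [-0.6 -1.9  0.2] t 1.6 0.65
```

>>> {"method": "drive_tool", "body": {"steps": [[0,0,0.02,0,0,-10],[0,0,0.04,0,0,-20],[0,0,0.04,0,0,-22.3],[0,0,0.04,0,0,-22.3]]}}

```text
clock: 2.1
tcp_pos: [0.4745, -0.053, 0.1499]
eef_rot: [-0.0, 0.765, 0.644, -0.0]
ft_force: [0.1, -0.5, -0.2]
gripper_width: 0.649
```

```bash
python3 -c "
from go import *
go(-.09,-.006,.042)
i=grab('wrist','w1')[0]
cv2.imwrite('pics/w1b.png',cv2.resize(i,(800,600)))"
```

```text
row [0.0003 0.0002 0.1079] [-0.05 -0.01 -0.45] now jig [-0.0901 -0.0064] 0.1499 F [ 0.1 -0.5 -0.2] t 2.1 0.65
```

View pics/w1b.png

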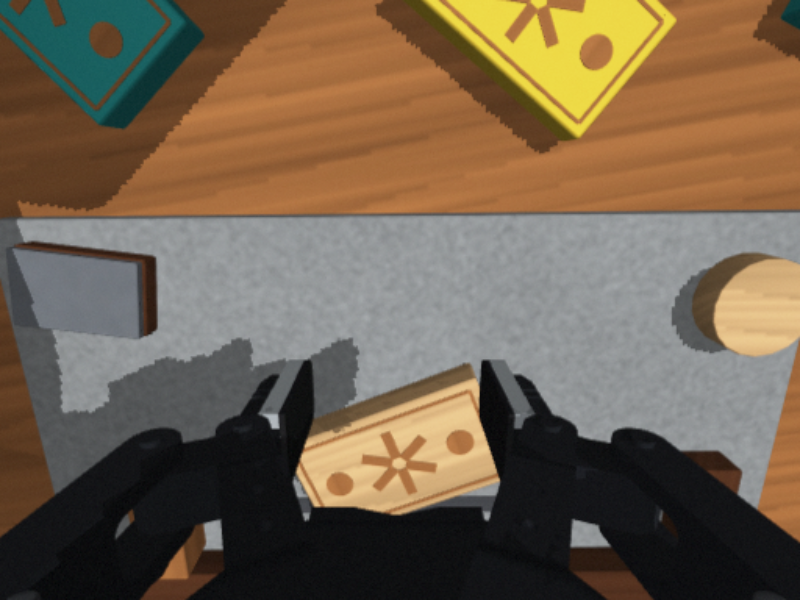

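```bash
python3 -c "
from go import *
im=cv2.imread('pics/w1.png'); g=cv2.GaussianBlur(im,(3,3),0).astype(float)
# red-blue: wood vs grey board; edge row per column
d=g[:,:,2]-g[:,:,0]
pts=[]
for u in range(40,500,10):
    col=d[125:150,u]; k=np.argmin(np.diff(col)); pts.append((u,125+k+.5))
pts=np.array(pts);X=px2w('w1',pts,.018)
l=cv2.fitLine(X[:,:2].astype(np.float32),cv2.DIST_HUBER,0,.01,.01).ravel()
print('edge dir yaw',np.arctan(-l[0]/l[1]),'jig',(X[[0,20,45],:2]-J[:2])@R2, np.std((X[:,:2]-l[2:])@[-l[1],l[0]]))
q=np.array([(470,365),(472,390),(300,452)])*.64
print((px2w('w1',q[:1],.018)[:,:2]-J[:2])@R2,(px2w('w1',q[1:],.042)[:,:2]-J[:2])@R2)
"
```

```text
edge dir yaw -0.16261432 jig [[-0.13492448 -0.19071963]
 [-0.13524223 -0.01721123]
 [-0.13606116  0.19799067]] 0.0002555450801389428
[[-0.04375776  0.03862663]] [[-0.03939263  0.03620811]
 [-0.000153   -0.0627303 ]]
```

>>> {"method": "drive_tool", "body": {"steps": [[0.005,0,0.05,0,0,-0.5],[0.005,0,0.09,0,0,-0.5],[0.005,0,0.107,0,0,-0.5],[0.005,0,0.107,0,0,-0.5]]}}

```text
clock: 2.65
tcp_pos: [0.4749, -0.048, 0.0425]
eef_rot: [-0.001, 0.763, 0.647, -0.001]
ft_force: [0.7, -0.9, 0.6]
gripper_width: 0.651
```

>>> {"method": "drive_tool", "body": {"steps": [[0,0.015,0,0,0,0],[0,0.025,0,0,0,0],[0,0.033,0,0,0,0],[0,0.041,0,0,0,0],[0,0.049,0,0,0,0],[0,0.057,0,0,0,0],[0,0.065,0,0,0,0],[0,0.07,0,0,0,0],[0,0.075,0,0,0,0],[0,0.08,0,0,0,0],[0,0.08,0,0,0,0]]}}

```text
clock: 4.03
tcp_pos: [0.5549, -0.0613, 0.0433]
eef_rot: [0.0, 0.762, 0.647, 0.0]
ft_force: [-0.7, 0.6, -0.1]
gripper_width: 0.652
```

```bash
python3 -c "
from go import *
go(.009,-.0,.042)
i=grab('wrist','w2')[0]
cv2.imwrite('pics/w2b.png',cv2.resize(i,(800,600)))"
```

```text
row [0.0013 0.0184 0.0013] [0.02 0.   0.07] now jig [-0.0094 -0.0013] 0.0433 F [-0.7  0.6 -0.1] t 4.025 0.65
```

View pics/w2b.png

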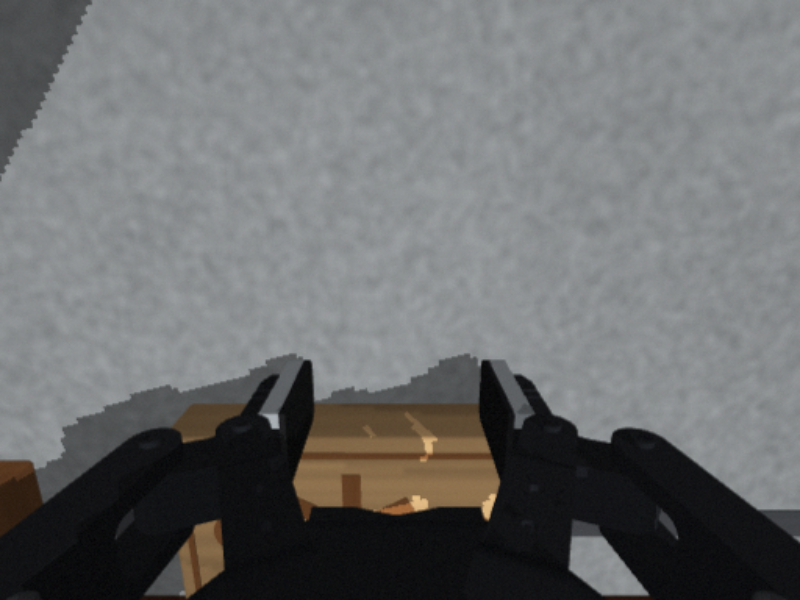

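The panel is squared up with the fingers (its near edge is level at row 405). It has shifted a little to the right and is clear of the jaw at (15,490). I'll keep creeping towards the rail.

>>> {"method": "drive_tool", "body": {"steps": [[0.0,0.005,0.001,0,0,0.1],[0.0,0.01,0.001,0,0,0.1],[0,0.013,0.001,0,0,0.1],[0,0.015,0.001,0,0,0.1],[0,0.016,0.001,0,0,0.1],[0,0.017,0.001,0,0,0.1]]}}

```text
clock: 4.82
tcp_pos: [0.5712, -0.0639, 0.0423]
eef_rot: [-0.0, 0.763, 0.647, -0.0]
ft_force: [-0.1, -0.4, -0.1]
gripper_width: 0.648
```

>>> {"method": "drive_tool", "body": {"steps": [[0,0.001,0,0,0,0],[0,0.002,0,0,0,0],[0,0.002,0,0,0,0]]}}

```text
clock: 5.2
tcp_pos: [0.5734, -0.0642, 0.0423]
eef_rot: [0.0, 0.763, 0.647, 0.0]
ft_force: [0.1, 0.3, 0.6]
gripper_width: 0.653
```

```bash
python3 -c "
from go import *
go(.009,-.0,.042)"
```

```text
row [ 0.0012 -0.0003  0.0003] [ 0.01 -0.   -0.02] now jig [ 0.0093 -0.0012] 0.0423 F [0.1 0.3 0.6] t 5.2 0.65
```

No contact with the rail yet, so I'll creep on 1 mm at a time and watch the force.

>>> {"method": "drive_tool", "body": {"steps": [[0,0.001,0,0,0,0],[0,0.002,0,0,0,0]]}}

```text
clock: 5.45
tcp_pos: [0.5735, -0.0643, 0.0422]
eef_rot: [-0.001, 0.763, 0.647, -0.001]
ft_force: [-11.6, 2.2, 9.6]
gripper_width: 0.644
```

>>> {"method": "drive_tool", "body": {"steps": [[0,0.001,0,0,0,0],[0,0.002,0,0,0,0]]}}

```text
clock: 5.7
tcp_pos: [0.5737, -0.0643, 0.0421]
eef_rot: [-0.002, 0.763, 0.647, -0.002]
ft_force: [-20.2, 1.8, 13.9]
gripper_width: 0.653
```

>>> {"method": "drive_tool", "body": {"steps": [[0,0.001,0,0,0,0],[0,0.0015,0,0,0,0]]}}

```text
clock: 5.95
tcp_pos: [0.5737, -0.0643, 0.042]
eef_rot: [-0.003, 0.763, 0.647, -0.003]
ft_force: [-25.0, 1.7, 18.2]
gripper_width: 0.649
```

>>> {"method": "drive_tool", "body": {"steps": [[0,-0.01,0,0,0,0],[0,-0.025,0,0,0,0],[0,-0.035,-0.04,0,0,0],[0,-0.035,-0.1,0,0,0],[0,-0.035,-0.13,0,0,0],[0,-0.035,-0.13,0,0,0]], "hand": 0.3}}

```text
clock: 6.7
tcp_pos: [0.5449, -0.0596, 0.1748]
eef_rot: [0.002, 0.763, 0.647, 0.002]
ft_force: [0.4, -0.7, -0.8]
gripper_width: 0.651
```

```bash
sed -i 's/-.1642/-.163/' go.py; python3 -c "
from go import *
go(.053,-.205,.13)
a=grab('scene','a3')[0][165:285,155:325]; cv2.imwrite('pics/a3c.png',cv2.resize(a,None,fx=4.7,fy=4.7,interpolation=cv2.INTER_CUBIC))"
```

```text
row [-0.2036  0.0726  0.0453] [ 0.3   0.03 -0.09] now jig [-0.0195 -0.0013] 0.1748 F [ 0.4 -0.7 -0.8] t 6.7 0.65
```

View pics/a3c.png

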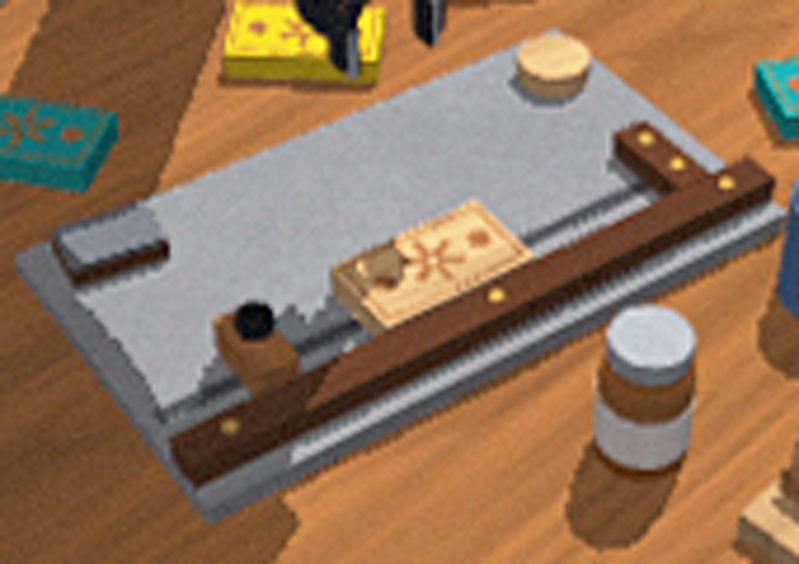

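The panel lies flush along the rail, and the jaw hasn't been touched. I'll go round to the jaw's outer side with the fingers shut.

>>> {"method": "drive_tool", "body": {"steps": [[-0.05,0.018,0.0,0,0,0],[-0.1,0.036,0.0,0.3,0,0],[-0.15,0.054,0.01,0.3,0,0],[-0.2035,0.0725,0.045,0.3,0,-0.1],[-0.2035,0.0725,0.045,0.3,0,-0.1],[-0.2035,0.0725,0.045,0.3,0,-0.1],[-0.2035,0.0725,0.045,0.3,0,-0.1]], "hand": -1}}

```text
clock: 7.62
tcp_pos: [0.5823, -0.2709, 0.1277]
eef_rot: [-0.002, 0.762, 0.648, -0.002]
ft_force: [-0.3, 0.7, 0.8]
gripper_width: -0.001
```

```bash
python3 -c "
from go import *
go(.055,-.205,.045)
i=grab('wrist','w3')[0]
cv2.imwrite('pics/w3b.png',cv2.resize(i,(800,600)))"
```

```text
row [-0.0013  0.0037  0.0827] [-0.28 -0.    0.07] now jig [ 0.0517 -0.2037] 0.1277 F [-0.3  0.7  0.8] t 7.625 -0.0
```

View pics/w3b.png

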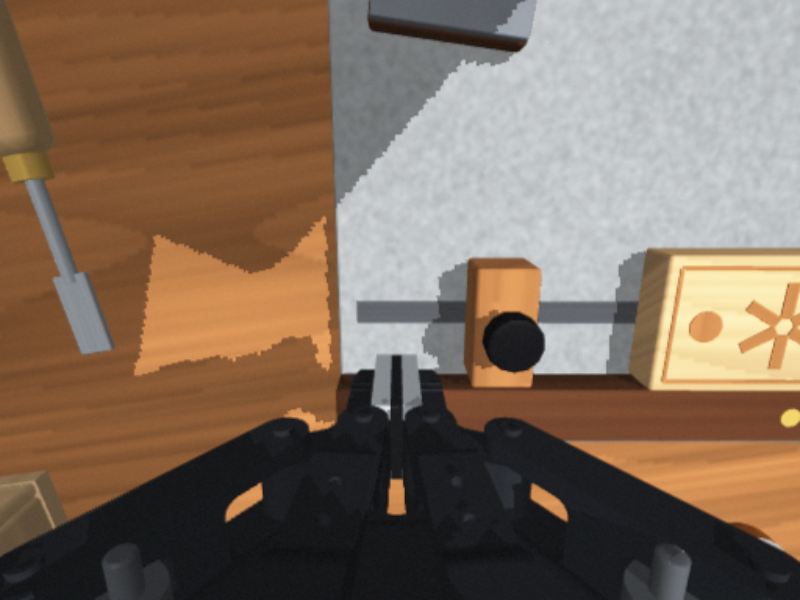

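>>> {"method": "drive_tool", "body": {"steps": [[-0.001,0.0,0.04,-0.3,0,0],[-0.001,0.0,0.07,-0.3,0,0],[-0.001,0.0,0.0775,-0.3,0,0],[-0.001,0.0,0.0775,-0.3,0,0]]}}

```text
clock: 8.18
tcp_pos: [0.5821, -0.2725, 0.0506]
eef_rot: [0.0, 0.762, 0.648, 0.0]
ft_force: [0.2, 0.1, 1.2]
gripper_width: 0.0
```

```bash
python3 -c "
from go import *
go(.052,-.185,.05)"
```

```text
row [0.0203 0.0003 0.0006] [0.04 0.01 0.06] now jig [ 0.0517 -0.2053] 0.0506 F [0.2 0.1 1.2] t 8.175 0.0
```

>>> {"method": "drive_tool", "body": {"steps": [[0.01,0,0,0,0,0],[0.018,0,0,0,0,0],[0.026,0,0,0,0,0],[0.034,0,0,0,0,0],[0.042,0,0,0,0,0],[0.05,0,0,0,0,0],[0.058,0,0,0,0,0],[0.066,0,0,0,0,0],[0.074,0,0,0,0,0],[0.082,0,0,0,0,0],[0.088,0,0,0,0,0],[0.094,0,0,0,0,0]]}}

```text
clock: 9.68
tcp_pos: [0.5971, -0.1799, 0.0498]
eef_rot: [0.0, 0.762, 0.647, -0.0]
ft_force: [1.4, -4.7, 2.0]
gripper_width: -0.002
```

>>> {"method": "drive_tool", "body": {"steps": [[0.008,0,0,0,0,0],[0.016,0,0,0,0,0],[0.024,0,0,0,0,0],[0.032,0,0,0,0,0],[0.04,0,0,0,0,0],[0.048,0,0,0,0,0],[0.056,0,0,0,0,0],[0.064,0,0,0,0,0],[0.072,0,0,0,0,0],[0.08,0,0,0,0,0],[0.088,0,0,0,0,0],[0.094,0,0,0,0,0]]}}

```text
clock: 11.18
tcp_pos: [0.6123, -0.0869, 0.0497]
eef_rot: [-0.0, 0.762, 0.647, -0.0]
ft_force: [2.4, -4.3, 1.2]
gripper_width: -0.0
```

```bash
python3 -c "
from go import *
go(.052,.0055,.05)
i=grab('wrist','w4')[0]
cv2.imwrite('pics/w4b.png',cv2.resize(i,(800,600)))"
```

```text
row [ 0.0228  0.0007 -0.0003] [-0.01 -0.    0.02] now jig [ 0.0513 -0.0173] 0.0497 F [ 2.4 -4.3  1.2] t 11.175 -0.0
```

View pics/w4b.png

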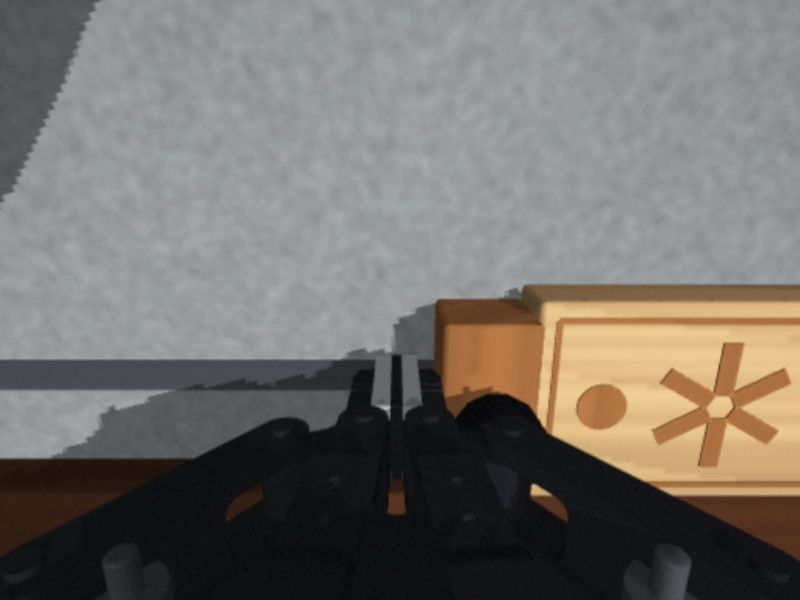

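The jaw (face at column 540) is pushing the panel. The panel's near edge is level at row 285 and it is still along the rail. I'll go on to the stop.

>>> {"method": "drive_tool", "body": {"steps": [[0.006,0,0,0,0,0],[0.011,0,0,0,0,0],[0.015,0,0,0,0,0],[0.018,0,0,0,0,0],[0.02,0,0,0,0,0],[0.021,0,0,0,0,0],[0.022,0,0,0,0,0]]}}

```text
clock: 12.1
tcp_pos: [0.6156, -0.0657, 0.0497]
eef_rot: [-0.0, 0.762, 0.647, -0.0]
ft_force: [-0.5, -4.6, 1.5]
gripper_width: 0.001
```

>>> {"method": "drive_tool", "body": {"steps": [[0.001,0,0,0,0,0],[0.002,0,0,0,0,0]]}}

```text
clock: 12.35
tcp_pos: [0.6159, -0.0637, 0.0497]
eef_rot: [-0.0, 0.762, 0.647, -0.0]
ft_force: [-1.3, -3.8, 1.8]
gripper_width: 0.0
```

>>> {"method": "drive_tool", "body": {"steps": [[0.001,0,0,0,0,0],[0.002,0,0,0,0,0]]}}

```text
clock: 12.6
tcp_pos: [0.616, -0.0631, 0.0497]
eef_rot: [0.001, 0.763, 0.647, -0.001]
ft_force: [-3.1, -13.6, 2.4]
gripper_width: -0.001
```

>>> {"method": "drive_tool", "body": {"steps": [[0.001,0,0,0,0,0],[0.002,0,0,0,0,0],[0.002,0,0,0,0,0]]}}

```text
clock: 12.98
tcp_pos: [0.6161, -0.063, 0.0498]
eef_rot: [0.002, 0.763, 0.646, -0.003]
ft_force: [-5.9, -19.6, 1.8]
gripper_width: 0.0
```

>>> {"method": "drive_tool", "body": {"steps": [[-0.005,0,0,0,0,0],[-0.015,0,0,0,0,0],[-0.03,0,0,0,0,0],[-0.03,0,-0.05,0,0,0],[-0.03,-0.03,-0.1,0,0,0],[-0.03,-0.08,-0.13,0,0,0],[-0.0,-0.11,-0.13,0,0,0],[0.05,-0.11,-0.13,0,0,0],[0.09,-0.11,-0.13,0,0,0],[0.09,-0.11,-0.13,0,0,0]]}}

```text
clock: 14.22
tcp_pos: [0.5229, 0.0486, 0.1799]
eef_rot: [-0.0, 0.761, 0.648, 0.0]
ft_force: [-0.4, -0.3, -0.1]
gripper_width: -0.004
```

```bash
python3 -c "
from go import *
go(.052,.11,.05)
i=grab('wrist','w5')[0]
a=grab('scene','a5')[0][165:285,155:325]
a=cv2.resize(a,(550,388),interpolation=cv2.INTER_CUBIC)
cv2.imwrite('pics/a5c.png',cv2.resize(a,(800,564)))
cv2.imwrite('pics/w5b.png',cv2.resize(i,(800,600)))"
```

```text
row [0.0076 0.1109 0.1299] [ 0.02 -0.04  0.19] now jig [-0.0589  0.1019] 0.1799 F [-0.4 -0.3 -0.1] t 14.225 -0.0
```

View pics/w5b.png

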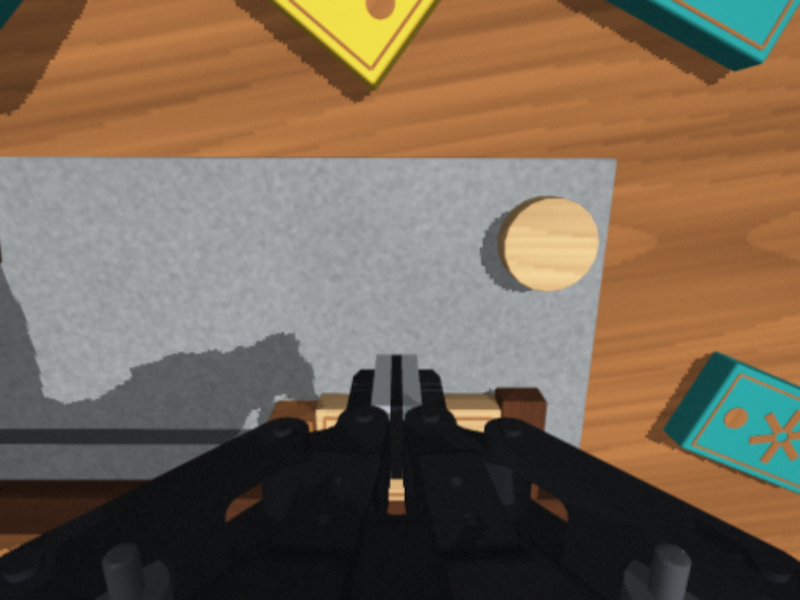

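View pics/a5c.png

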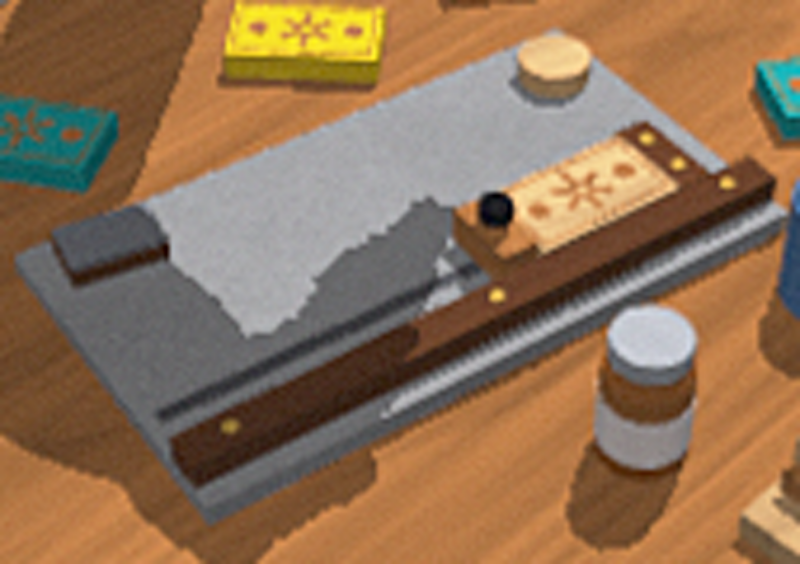

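```bash
python3 -c "
from go import *
im=cv2.imread('pics/w5.png').astype(float); d=im[:,:,2]-im[:,:,0]
for u in (207,212,217,222,288,295,302,309,315):
    k=240+np.argmax(np.diff(d[240:270,u]))+1
    print(u,k,np.round((px2w('w5',(u,k-.5),.018)[0,:2]-J[:2])@R2,4))
"
```

```text
207 252 [0.022  0.0524]
212 252 [0.022  0.0578]
217 252 [0.022  0.0632]
222 252 [0.022  0.0686]
288 252 [0.0217 0.1399]
295 252 [0.0217 0.1475]
302 252 [0.0217 0.1551]
309 252 [0.0216 0.1626]
315 262 [0.0337 0.1698]
```

```bash
python3 -c "
from rig import robot
print(robot.close_job())"
```

```text
the job is handed in; nothing more can be done
None
```

The panel is flush along the back rail and held snugly between the jaw and the end stop, and the job was handed in at about 14 s. I pushed the panel square to the rail with the part-open fingers, until the force rose to about 25 N. Then I pushed the jaw's outer face left with the fingers shut, until the panel bore on the stop at about 20 N, and backed clear.

**Last checks:**
- **Flush with the rail:** in the last wrist picture the panel's near edge is straight and parallel to the jig to about 0.4 mm over 110 mm. It sits at jig x of about 21.8 mm against a nominal 20 mm. That is within the roughly 2 mm calibration and also rules out any gap at the rail.
- **Against the stop:** the panel's left end is at jig y of about 0.17, where the stop face is, with the jaw touching its other end.
- **Bystanders:** the disc, stone, oil jar and the look-alikes in view were where they started. The mug, mallet and gouges were out of view in the last pictures, but the arm did not go near them.

No check failed. The jaw's travel was not measured directly; I took it from the contact force and the pictures.

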